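# Discharge the scraper and cull the chipped coupon

## Task

Take the bent scraper from its stand and, before any coupon is moved, dip its blade into the steel discharge cup, at least halfway down, for about a second. Then, using only the scraper and never the gripper on a coupon, drag the one coupon with a missing corner off the edge of the aluminium stage into the red scrap tray beside it, leaving the two whole coupons where they lie. Finally lay the scraper back in both notches of its stand with the blade hanging down, and do not shift or tip the cup, the glass beaker or the amber jar.

Things in the scene. Friction and masses are not known exactly. Their poses are not given: they have to be found in the camera images.
- stage: Fixed aluminium stage block, 210 (x) x 200 (y) x 40 mm high. Origin: centre of its underside, z up. Flat top 40 mm above the origin. Raised rails 14 mm high along its +x edge (18 mm wide) and +y edge (14 mm wide, inner face at y = +85 mm). Its -y edge (y = -100 mm) is open, and the scrap tray is fixed against that edge. Turned at most about 0.25 rad from the world axes.
- stage_top (a point): Centre of the stage's flat top, axes as the stage's.
- tray_floor (a point): Middle of the scrap tray's tan cork floor, 36 mm below the stage top; axes as the stage's. The tray is 202 mm (x) x 116 mm (y) inside, from y = -100 to -216 mm in the stage frame, with red walls 24 mm high on its three outer sides and the stage block as its fourth.
- coupon_a: Whole black square coupon, 34 x 34 x 9 mm, about 30 g, loose on the stage. Origin: centre of its underside.
- coupon_b: Whole black square coupon, the same as coupon_a.
- coupon_chipped: The odd black coupon: the same 34 x 34 x 9 mm square with its +x+y corner (16 x 16 mm) missing, so L-shaped from above; about 24 g. Origin: underside, centre of the full 34 mm square. The three coupons lie in a row along the stage's x, about 64 mm apart, in any order and at any yaw; the open edge lies 90 to 120 mm to their -y.
- scraper: Loose bent scraper, about 70 g. Origin: centre of its straight blue handle, a 12 x 12 mm square bar 150 mm long along its x. A steel rod of 7 mm leaves the +x end of the handle, bends at x = +115 mm and runs down (-z) to a flat blade 28 mm wide (y), 4 mm thick (x), from 48 to 75 mm below the handle's axis. It starts in the stand, handle level, blade hanging down beyond the stand's +x end.
- scraper_tip (a point): Middle of the blade's lower edge: (115, 0, -75) mm in the scraper's frame.
- stand: Fixed white tool stand, base 150 (x) x 60 (y) x 12 mm. Origin: centre of its underside; x runs along the handle it carries. Two posts 10 mm thick at x = -50 and +50 mm, each with a flared upright notch (15 mm wide at its floor, about 22 mm at its mouth); notch floors at z = 89 mm, prong tips at about z = 110 mm. The 90 mm between the posts are free for the gripper.
- stand_rest (a point): Where the centre of the handle lies when the scraper is in the stand: 95 mm above the stand's origin, midway between the posts; axes as the stand's.
- discharge_cup: Open round steel cup on a square black base, loose but heavy (0.6 kg). Base 80 x 80 x 14 mm; cup outside 54 mm and inside 48 mm in diameter, rim 76 mm above the origin, inner floor 59 mm below the rim. Origin: centre of the base's underside.
- cup_rim (a point): Centre of the cup's mouth, at rim height.
- beaker: Empty glass beaker, 52 mm across and 70 mm tall, no base plate; not to be used. Origin: centre of its underside. It and the cup may stand in either's place.
- jar: Closed amber jar, 44 mm across and 60 mm tall; a bystander. Origin: centre of its underside.
Things that resemble listed ones, but are neither listed nor needed, are in the scene too. What is meant by the stand is not purple, and is the larger of those in its own colour.

How it is judged:
On the way, in this order (a step that is already met when the one before it is completed fails the run):
1. the held scraper's blade is inside the discharge cup, its edge at least 25 mm below the rim, for 0.4 s, with no coupon moved yet (horizontal distance between scraper_tip and cup_rim below 0.024 m and z of scraper_tip in the frame of cup_rim below -0.025 m and contact force between the fingers and scraper above 0.5 N and distance of each of coupon_a, coupon_b, coupon_chipped from where it was at the start of the episode below 0.008 m), for 0.4 s.
2. the chipped coupon lies in the scrap tray (x of coupon_chipped in the frame of tray_floor between -0.095 and 0.095 m and y of coupon_chipped in the frame of tray_floor between -0.055 and 0.06 m and z of coupon_chipped in the frame of tray_floor below 0.027 m), for 0.2 s.
At the end, for the whole second after the job is handed in: Chipped coupon in the tray (origin under 27 mm above its floor); whole coupons within 15 mm of start; scraper in both notches (within 30 mm along, 8 across, -6 to 8 in height, 0.12 rad), blade down within 0.2 rad; cup, beaker, jar within 20 mm of start; all still (all of step 2 and linear speed of each of coupon_chipped, scraper below 0.02 m/s and distance of each of coupon_a, coupon_b from where it was at the start of the episode below 0.015 m and x of scraper in the frame of stand_rest between -0.03 and 0.03 m and y of scraper in the frame of stand_rest between -0.008 and 0.008 m and z of scraper in the frame of stand_rest between -0.006 and 0.008 m and angle between the x axis of scraper and the x axis of stand, either way round below 0.12 rad and angle between scraper's own z axis and vertical below 0.2 rad and distance of each of discharge_cup, beaker, jar from where it was at the start of the episode below 0.02 m); the robot touches nothing.
It fails at once if the gripper or arm touches a coupon (contact force between any of the fingers, the arm and coupon_a above 0.3 N or contact force between any of the fingers, the arm and coupon_b above 0.3 N or contact force between any of the fingers, the arm and coupon_chipped above 0.3 N).
It fails at once if the cup, beaker or jar is shifted by more than 20 mm or tipped by more than 0.3 rad (distance of any of discharge_cup, beaker, jar from where it was at the start of the episode above 0.02 m or angle between any of discharge_cup, beaker, jar's own z axis and vertical above 0.3 rad).
It fails at once if a whole coupon is moved by more than 20 mm (distance of any of coupon_a, coupon_b from where it was at the start of the episode above 0.02 m).
It also fails if it takes over 54 s, if anything falls off the work surface, if the arm or the gripper's body presses on something with over 40 N, if the wrist force passes 120 N, or if a joint passes its speed limit or range.

## Robot

A 7-joint arm with a two-finger parallel gripper is mounted at the origin on the work surface. World frame = base frame: x ahead of the robot, y to its left, z up, the work surface at z = 0. Lengths are in m, angles in rad, forces in N, time in s.
With the tool pointing down it reaches from about 0.4 to 0.9 m from the base axis. Payload 5.5 kg.
Tool frame: the origin (TCP) lies midway between the tips of the shut fingers; the grasp point (between the pads) lies 19 mm behind it (manip.grip_depth is the distance from the TCP to the grasp point, in m); z points along the fingers, y is the line along which they close (so a half turn about z gives the same grasp; the last joint's range is limited). The gripper opens to 92 mm and grips with 3 to 60 N. Pads are 19 mm wide; open, the fingers measure 130 mm over their backs; the gripper's body (75 mm by 190 mm) begins 47 mm behind the grasp point.
Start: joints at [1.568, 0.501, -0.427, 1.55, 0.221, 1.138, -0.21], TCP at [0.171, -0.627, 0.227] pointing down, gripper open.
Joint ranges: [-2.88, 2.88], [-0.31, 2.03], [-1.54, 1.56], [0.2, 2.42], [-1.41, 4.55], [0.19, 2.02], [-2.57, 2.57]. Speed limits (rad/s): [2.57, 2.57, 3.14, 3.14, 3.14, 3.14, 3.14].

## Interface

Orientations are given as a unit quaternion [x, y, z, w].
In Python, from bench import manip, effector, viewer gives the robot as it stands. Calls block until the motion is done:
- manip.move_pose(position, orientation): joint-space move of the TCP to a pose.
- manip.servo_line(position, ori=None, vel=0.15): straight line of the TCP; ori=None keeps the orientation; vel is the mean speed in m/s.
- manip.movej(angles): joint-space move.
- effector.open_jaws() and effector.close(f_grip=None): open the fingers fully, or close them until they stop; f_grip is the grip in N (None keeps the last).
- manip.sleep(seconds).
- manip.solve_ik(position, orientation): joint angles nearest the present ones, or None.
- viewer.get_image(name): name is "scene" or "top"; returns the picture (384x512x3 uint8, red, green, blue); there is no depth.
- viewer.get_calibration(name): a dict with "vfov" (degrees; the focal length in pixels is half the picture's height over the tangent of half this angle, whatever the lens; pixels are square), "cx", "cy" (the principal point, pixels), "eye" and "attitude" of the camera in the world. Camera axes: x right, y down, z forward; pixel columns grow to the right and rows downward; lengths in m; the calibration is good to about 2 mm. A picture is of the moment at which its call begins. get_calibration takes no time and is no camera call.
A pose or a line that the arm cannot do raises manip.PlanningError and nothing moves.
- manip.hand_in(): hands the job in; it is judged then, once.
Readings, each from a call of its own:
- manip.current_clock(): time.
- manip.current_q(): joint angles.
- manip.current_joint_velocities(): joint speeds.
- manip.current_tau(): joint torques, N m.
- manip.current_tool_pos(): TCP position.
- manip.current_tcp_rot(): TCP orientation.
- manip.current_force(): force on the tool from outside, world axes, zero at the start.
- manip.current_wrist_torque(): the same for the moment, N m.
- manip.current_finger_gap(): finger opening in m.
- manip.current_gripper_force(): force on a finger pad.
Only numpy, scipy, OpenCV 4.12 (cv2) and the standard library are available. Lean on these libraries where they do the work, as an engineer would, in place of code of your own. Each camera call takes 0.05 s, during which the arm holds its last target. There are 200 camera calls.

## Working session

There is one attempt and no reset: what is moved stays moved. The work goes in short steps, each a Python script; the robot and the scene stay as the last script left them, time stands still between calls to the robot, and variables do not carry over. Pictures are saved under pics/ and viewed, at most 10 in all, crops included, and the job is handed in when it is done.

```bash
mkdir -p pics; python3 - <<'E'
from bench import manip, effector, viewer
import cv2, numpy as np
for n in ("scene","top"):
    im=viewer.get_image(n); cv2.imwrite(f"pics/{n}0.png",cv2.resize(im[:,:,::-1],(800,600),interpolation=cv2.INTER_CUBIC))
    cv2.imwrite(f"pics/raw_{n}0.png",im[:,:,::-1]); print(viewer.get_calibration(n))
print(manip.current_tcp_rot(),manip.current_clock(),manip.grip_depth)
E
```

```text
{'vfov': 56.223850031544636, 'cx': 256.0193661735139, 'cy': 192.75596513835984, 'eye': array([1.01646691, 0.29049381, 0.75608882]), 'attitude': array([ 0.40804141,  0.82838214, -0.34203417, -0.17406279])}
{'vfov': 49.131892725885294, 'cx': 258.0052570006799, 'cy': 192.47982564256716, 'eye': array([ 0.29185732, -0.12698671,  1.1230424 ]), 'attitude': array([-0.70108846,  0.70741803, -0.06148378,  0.06522611])}
[ 9.91177907e-01  1.32535254e-01 -1.06225341e-04 -8.67481075e-04] 0.1 0.0188
```

View pics/top0.png

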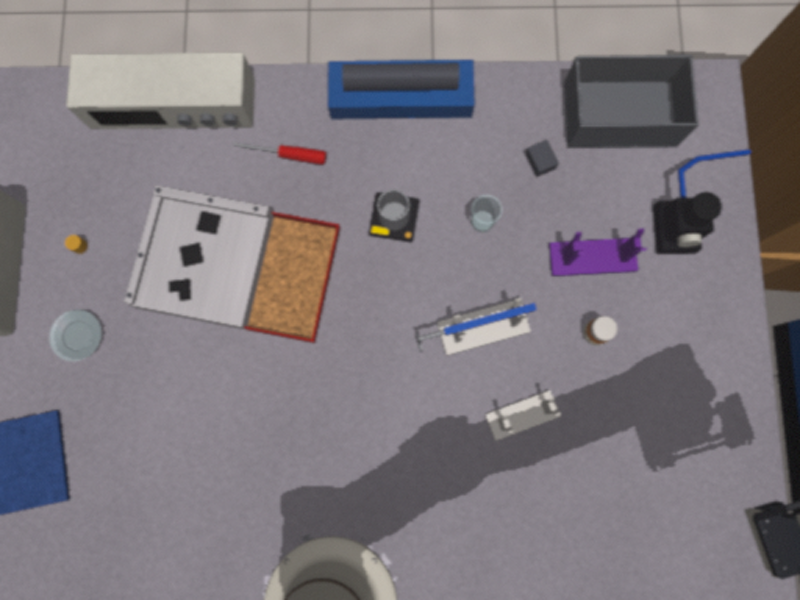

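View pics/scene0.png

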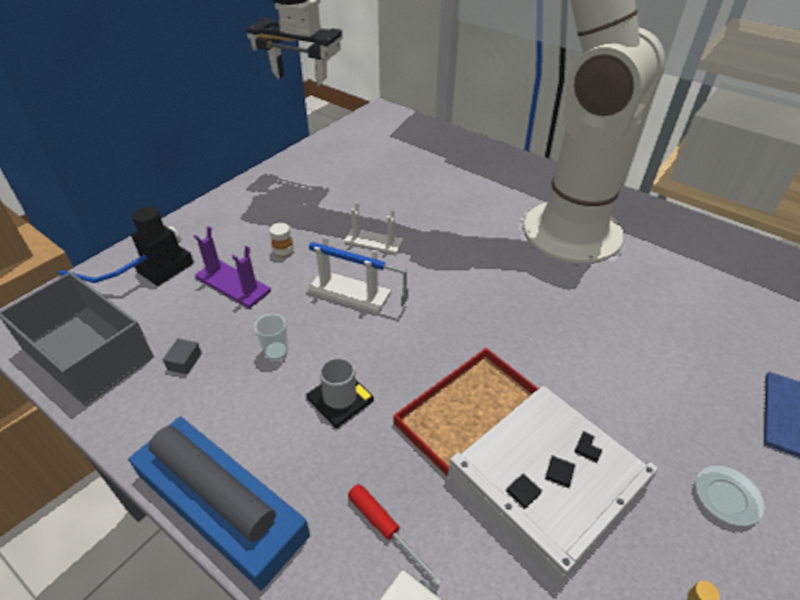

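The top view (800x600 pixels) shows these candidates:

| Thing | Candidates |
|---|---|
| Stand | white with the blue scraper (485,325); smaller white (523,412); purple (595,257). The first is chosen. |
| Cup | steel on black base (393,212), chosen; glass beaker (485,212); black device (690,225) |
| Scraper | blue (490,320), chosen; red screwdriver (300,154) |
| Jar | amber with white lid (600,329); small orange item (75,243) |
| Coupons | (208,222) and (191,254) whole; (181,290) chipped; dark block (541,157) is a decoy |

Next, close crops.

```bash
python3 - <<'E'
import cv2
def crop(n,x0,y0,w,h,s,out):
    im=cv2.imread(f"pics/raw_{n}0.png")[y0:y0+h,x0:x0+w]
    im=cv2.resize(im,None,fx=s,fy=s,interpolation=cv2.INTER_CUBIC)
    for i in range(0,w,10):
        cv2.line(im,(i*s,0),(i*s,6 if i%50 else 14),(0,255,0),1)
        if i%20==0: cv2.putText(im,str(x0+i),(i*s,24),0,.35,(0,255,0),1)
    for i in range(0,h,10):
        cv2.line(im,(0,i*s),(6,i*s),(0,255,0),1)
        if i%20==0: cv2.putText(im,str(y0+i),(8,i*s+4),0,.35,(0,255,0),1)
    cv2.imwrite(f"pics/{out}.png",im)
crop("top",76,116,150,108,5,"c_stage")
crop("top",230,116,130,118,5,"c_stand")
crop("scene",180,140,90,130,4,"c_scene")
E
```

```text
(no output)
```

View pics/c_stage.png

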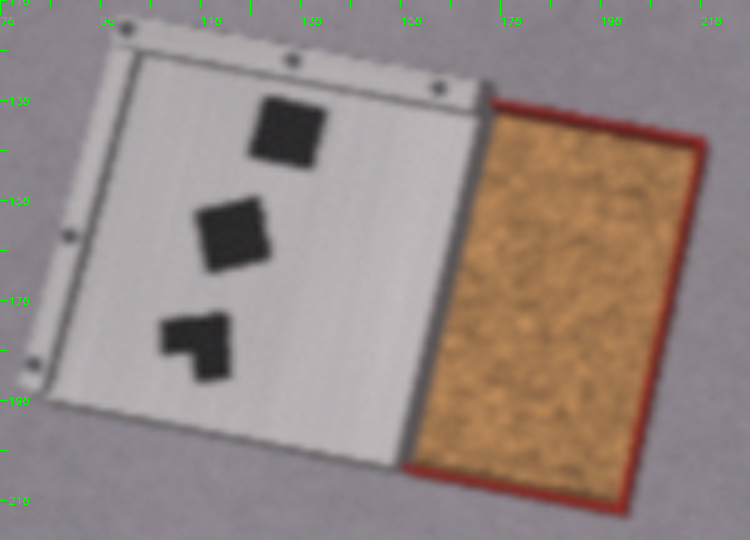

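View pics/c_stand.png

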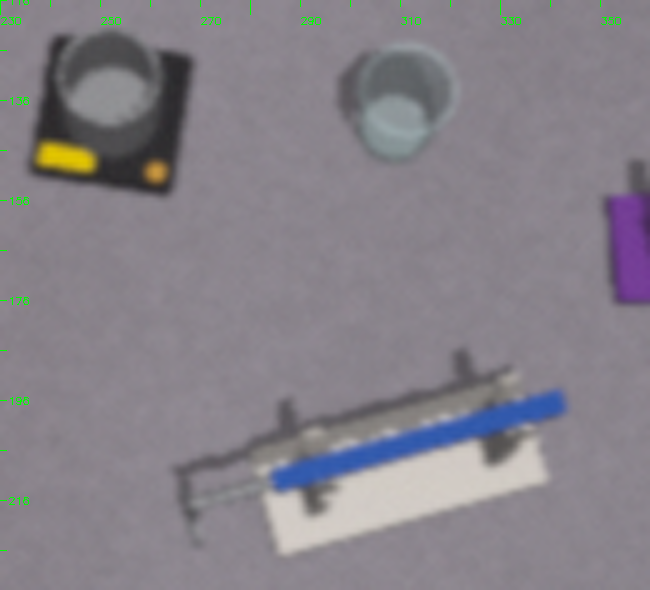

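View pics/c_scene.png

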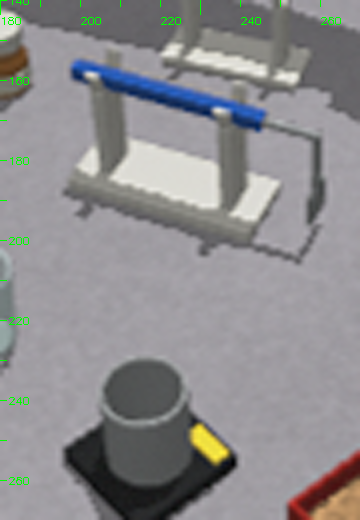

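The crops confirm the choices. In `c_stand` crop pixels, the handle ends are at (274,481) on the rod side and (565,402), the blade is at about (192,515), the cup rim centre is (110,75) and the beaker rim is (407,92). In `c_stage`, the chipped coupon's corners are (162,320), (228,313) and (232,379), with the missing corner at lower left, and the open stage edge runs from (403,467) to (483,83).

```bash
cat > h.py <<'E'
import numpy as np
from scipy.spatial.transform import Rotation as R
from scipy.optimize import least_squares
from bench import manip, effector, viewer
CAL={n:viewer.get_calibration(n) for n in("top","scene")}
def proj(n,P):
    c=CAL[n]; f=192/np.tan(np.radians(c["vfov"]/2))
    p=R.from_quat(c["attitude"]).inv().apply(np.atleast_2d(P)-c["eye"])
    return np.c_[c["cx"]+f*p[:,0]/p[:,2],c["cy"]+f*p[:,1]/p[:,2]]
def back(n,uv,z):
    c=CAL[n]; f=192/np.tan(np.radians(c["vfov"]/2)); uv=np.atleast_2d(uv)
    d=R.from_quat(c["attitude"]).apply(np.c_[(uv[:,0]-c["cx"])/f,(uv[:,1]-c["cy"])/f,np.ones(len(uv))])
    return c["eye"]+d*((z-c["eye"][2])/d[:,2])[:,None]
def raw(pts,x0,y0,s): return (np.array(pts,float)+.5)/s-.5+[x0,y0]
E
python3 - <<'E'
from h import *
np.set_printoptions(precision=4,suppress=True)
st=lambda p:raw(p,230,116,5); sg=lambda p:raw(p,76,116,5); sc=lambda p:raw(p,180,140,4)
hd=back("top",st([(274,481),(565,402)]),.101); print("handle top",hd,hd.mean(0),np.linalg.norm(hd[0]-hd[1]))
hs=back("scene",sc([(265,120),(75,70)]),.095);print("handle scene",hs,hs.mean(0),np.linalg.norm(hs[0]-hs[1]))
print("blade",back("top",st([(187,490),(197,543)]),.03))
print("cup",back("top",st([(110,75)]),.076),back("scene",sc([(145,391)]),.076),back("top",st([(57,37),(192,57),(168,193),(33,172)]),.014).mean(0))
print("beaker",back("top",st([(407,92)]),.07))
M=np.array([(-105,-100,40),(105,-100,54),(105,100,54),(-105,100,54),(-105,85,40)])/1e3
px=sg([(403,467),(483,83),(118,18),(20,382),(47,397)])
def W(q,M): return R.from_euler("z",q[2]).apply(M)+[q[0],q[1],0]
s=least_squares(lambda q:(proj("top",W(q,M))-px).ravel(),[.5,.2,0]); print("stage",s.x,np.abs(s.fun).max())
C=back("top",sg([(162,320),(228,313),(232,379)]),.049)
ab=back("top",sg([(288,132),(233,234)]),.049)
inv=lambda P:R.from_euler("z",-s.x[2]).apply(P-[s.x[0],s.x[1],0])
c=(C[0]+C[2])/2
print("chip",C,c,"stage:",inv(np.vstack([c,ab])))
print("yaws",np.arctan2(*(hd[0]-hd[1])[1::-1]),np.arctan2(*(hs[0]-hs[1])[1::-1]),"coupon dir",np.arctan2(*(C[1]-C[0])[1::-1]),np.arctan2(*(C[1]-C[2])[1::-1]))
E
```

```text
handle top [[ 0.4285 -0.1866  0.101 ]
 [ 0.4665 -0.3309  0.101 ]] [ 0.4475 -0.2588  0.101 ] 0.14915352704500554
handle scene [[ 0.4293 -0.1852  0.095 ]
 [ 0.4708 -0.3274  0.095 ]] [ 0.4501 -0.2563  0.095 ] 0.1481879121608393
blade [[ 0.4337 -0.1451  0.03  ]
 [ 0.4058 -0.15    0.03  ]]
cup [[ 0.6457 -0.1069  0.076 ]] [[ 0.6478 -0.103   0.076 ]] [ 0.644 -0.107  0.014]
beaker [[ 0.6368 -0.2619  0.07  ]]
stage [ 0.5702  0.2235 -0.2041] 1.480790422894131
chip [[0.5247 0.2705 0.049 ]
 [0.5281 0.236  0.049 ]
 [0.4929 0.2322 0.049 ]] [0.5088 0.2513 0.049 ] stage: [[-0.0657  0.0148  0.049 ]
 [ 0.058  -0.0029  0.049 ]
 [-0.0018  0.0119  0.049 ]]
yaws 1.8279963646533828 1.8546601485444703 coupon dir -1.4720413429061658 0.10863143629453621
```

```bash
cat >> h.py <<'E'
FLIP=np.pi
def ori(th): # tool down, tool x along scraper yaw th (+FLIP)
    return (R.from_euler("z",th+FLIP)*R.from_euler("x",np.pi)).as_quat()
GD=manip.grip_depth
def tcp_for_tip(tip,th,off=(.115,0,-.075)):
    return np.array(tip)-R.from_euler("z",th).apply(off)-[0,0,GD]
H=np.array([.4485,-.258,.095]); TH=1.836; CUP=np.array([.6462,-.106,.076])
c=np.array([.5088,.2513]); PU=-1.467; u=np.array([np.cos(PU),np.sin(PU)]); v=np.array([-u[1],u[0]])
E
python3 - <<'E'
import h; from h import *
np.set_printoptions(precision=3,suppress=True)
t0=np.r_[c-u*.031+v*.005,.0425]; t1=np.r_[t0[:2]+u*.175,.0425]
for F in (0,np.pi):
    h.FLIP=F; print(F)
    for p,th in [(H+[0,0,-GD],TH),(H+[0,0,.09],TH),(tcp_for_tip(CUP+[0,0,.03],TH),TH),(tcp_for_tip(CUP-[0,0,.034],TH),TH),(tcp_for_tip(t0,PU+np.pi),PU+np.pi),(tcp_for_tip(t1,PU+np.pi),PU+np.pi)]:
        q=manip.solve_ik(p,ori(th)); print(p,None if q is None else np.array(q))
E
```

```text
0
[ 0.449 -0.258  0.076] [ 1.135  0.6   -0.839  1.986  0.608  0.826  0.216]
[ 0.449 -0.258  0.185] [ 1.238  0.439 -0.951  1.911  0.422  1.007  0.364]
[ 0.676 -0.217  0.162] [ 0.85   0.846 -0.98   1.423  0.714  1.25   0.07 ]
[ 0.676 -0.217  0.098] [ 0.796  0.873 -0.858  1.465  0.697  1.125  0.076]
[0.522 0.168 0.099] [ 0.494  0.818 -1.194  1.894  0.878  1.08  -0.965]
[ 0.541 -0.006  0.099] [ 0.633  0.605 -0.868  1.919  0.591  0.894 -0.431]
3.141592653589793
[ 0.449 -0.258  0.076] [ 0.687  0.458 -0.263  2.     0.179  0.704 -2.563]
[ 0.449 -0.258  0.185] [ 0.791  0.306 -0.379  1.924  0.139  0.937 -2.531]
[ 0.676 -0.217  0.162] [-0.363  0.926  1.127  1.473 -0.852  1.284 -2.025]
[ 0.676 -0.217  0.098] [-0.273  0.894  0.903  1.509 -0.751  1.112 -2.085]
[0.522 0.168 0.099] [ 0.54   0.914 -1.305  1.893  0.979  1.169  2.108]
[ 0.541 -0.006  0.099] [-0.705  0.599  0.869  1.963 -0.604  0.861 -2.547]
```

```bash
sed -i 's/^FLIP=np.pi/FLIP=0/' h.py; python3 - <<'E'
from h import *
import cv2
np.set_printoptions(precision=4,suppress=True)
manip.move_pose(H+[0,0,.10],ori(TH)); 
manip.servo_line(H+[0,0,-GD],vel=.12)
print("f",manip.current_force(),manip.current_tool_pos())
effector.close(f_grip=40); print(manip.current_finger_gap(),manip.current_gripper_force(),manip.current_tool_pos(),manip.current_force())
manip.servo_line(H+[0,0,.095],vel=.12)
im=[viewer.get_image(n)[:,:,::-1] for n in("top","scene")]
tip=tcp=manip.current_tool_pos()+R.from_euler("z",TH).apply([.115,0,-.075])+[0,0,GD]
print(manip.current_tool_pos(),"tip",tip,[proj(n,tip) for n in("top","scene")],manip.current_clock())
out=[]
for n,i in zip(("top","scene"),im):
    x,y=[int(k) for k in proj(n,tip)[0]]; x0,y0=x-40,y-50
    print(n,x0,y0); out.append(cv2.resize(i[y0:y0+100,x0:x0+80],None,fx=5,fy=5,interpolation=cv2.INTER_CUBIC))
cv2.imwrite("pics/held.png",np.hstack(out))
E
```

```text
f [ 0.5164 -0.3921  0.1543] [ 0.4491 -0.2582  0.0769]
0.01200942300488804 39.999398589134216 [ 0.4485 -0.258   0.0762] [ 0.166  -0.0555 -0.2294]
[ 0.4479 -0.2577  0.1891] tip [ 0.4178 -0.1467  0.1329] [array([[268.4107, 214.6425]]), array([[259.6097, 162.5411]])] 5.35
top 228 164
scene 219 112
```

View pics/held.png

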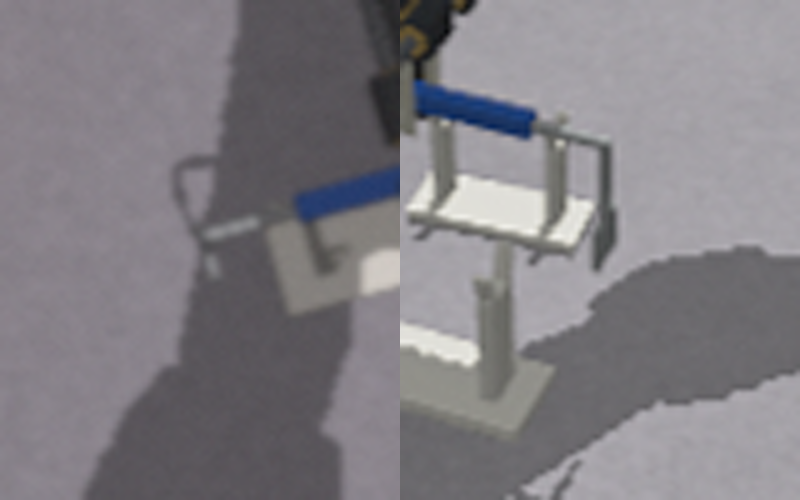

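The held scraper agrees with the prediction. The blade edge is seen at about (207,258) in the left half and (603,257) in the right half, against predictions of (202,253) and (603,253), about 1 raw pixel off. Now the dip.

```bash
python3 - <<'E'
from h import *
import cv2
np.set_printoptions(precision=4,suppress=True)
manip.move_pose(tcp_for_tip(CUP+[0,0,.03],TH),ori(TH)); manip.sleep(.2)
T=manip.current_tool_pos()+R.from_euler("z",TH).apply([.115,0,-.075])+[0,0,GD]
print(T,manip.current_force(),manip.current_clock())
out=[]
for n in("top","scene"):
    i=viewer.get_image(n)[:,:,::-1]; x,y=[int(k) for k in proj(n,CUP)[0]]; x0,y0=x-40,y-50
    print(n,(proj(n,T)-[x0,y0])*5,(proj(n,CUP)-[x0,y0])*5); out.append(cv2.resize(i[y0:y0+100,x0:x0+80],None,fx=5,fy=5,interpolation=cv2.INTER_CUBIC))
cv2.imwrite("pics/cup.png",np.hstack(out))
E
```

```text
[ 0.6452 -0.108   0.1068] [ 0.2966  0.0302 -0.9303] 6.475
top [[203.9058 234.1922]] [[201.1923 252.0561]]
scene [[195.4806 207.0216]] [[201.9707 251.6971]]
```

View pics/cup.png

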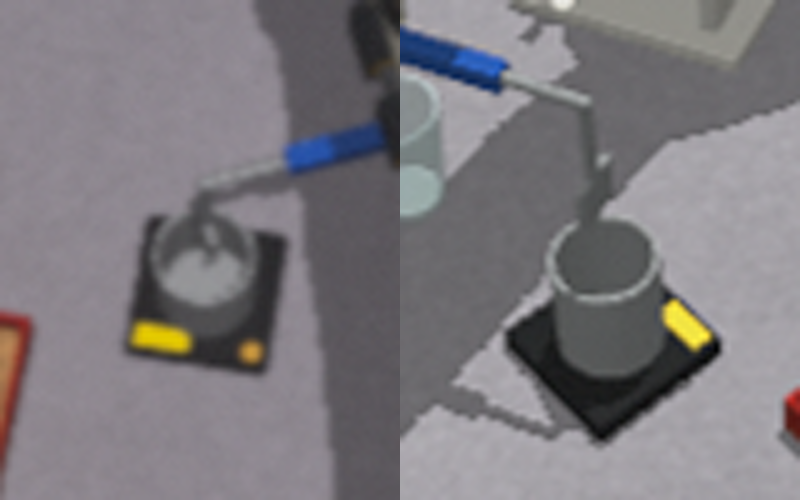

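The blade is centred over the cup within a few mm. The tip and the rim show the same small offset from prediction in both views, so I'll dip now.

```bash
python3 - <<'E'
from h import *
np.set_printoptions(precision=4,suppress=True)
manip.servo_line(tcp_for_tip(CUP-[0,0,.036],TH),vel=.08); print(manip.current_force(),manip.current_tool_pos())
manip.sleep(1.1); print(manip.current_force(),manip.current_tool_pos(),tcp_for_tip(CUP-[0,0,.036],TH))
manip.servo_line(tcp_for_tip(CUP+[0,0,.035],TH),vel=.1)
th=PU+np.pi; t0=np.r_[c-u*.033+v*.005,.0425]
manip.servo_line(tcp_for_tip(t0+[0,0,.07],th),ori=ori(th),vel=.15)
manip.servo_line(tcp_for_tip(t0+[0,0,.025],th),vel=.1); manip.sleep(.2)
T=manip.current_tool_pos()+R.from_euler("z",th).apply([.115,0,-.075])+[0,0,GD]
print(T,t0,manip.current_force(),manip.current_clock())
import cv2; out=[]
C=np.r_[c,.049]
for n in("top","scene"):
    i=viewer.get_image(n)[:,:,::-1]; x,y=[int(k) for k in proj(n,C)[0]]; x0,y0=x-40,y-50
    g=T-[0,0,.0255]
    print(n,"tip",(proj(n,T)-[x0,y0])*5,"below",(proj(n,g)-[x0,y0])*5,(proj(n,C)-[x0,y0])*5); out.append(cv2.resize(i[y0:y0+100,x0:x0+80],None,fx=5,fy=5,interpolation=cv2.INTER_CUBIC))
cv2.imwrite("pics/coup.png",np.hstack(out))
E
```

```text
[ 0.7209 -0.4574 -0.5614] [ 0.6769 -0.2169  0.0968]
[ 0.1639 -0.3459 -0.0788] [ 0.6764 -0.217   0.0962] [ 0.6763 -0.217   0.0962]
[0.5109 0.2849 0.0682] [0.5104 0.2846 0.0425] [-0.9664  1.1145 -1.5243] 13.2333
top tip [[127.179  241.8799]] below [[145.4931 251.571 ]] [[204.9758 252.4897]]
scene tip [[286.2837 275.9507]] below [[270.175  306.2098]] [[204.2432 254.1963]]
```

View pics/coup.png

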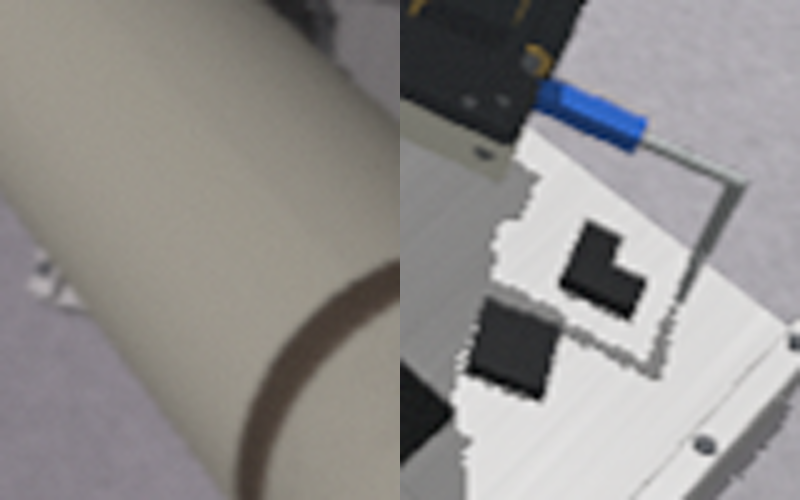

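The blade hangs on the coupon's +y side in the scene half, with its lower end near (682,300). The coupon's face, (645,275) to (633,318), is about 14 mm ahead of it and the whole coupon is clear. I'll lower the blade, drag part way, then check.

```bash
python3 - <<'E'
from h import *
np.set_printoptions(precision=4,suppress=True)
th=PU+np.pi; t0=np.r_[c-u*.033+v*.005,.0422]
manip.servo_line(tcp_for_tip(t0,th),vel=.06); manip.sleep(.2); print(manip.current_force(),manip.current_tool_pos()-tcp_for_tip(t0,th))
t1=t0+np.r_[u*.075,0]
manip.servo_line(tcp_for_tip(t1,th),vel=.05); print(manip.current_force(),manip.current_clock())
import cv2; out=[]
C=np.r_[c+u*.03,.049]
for n in("scene",):
    i=viewer.get_image(n)[:,:,::-1]; x,y=[int(k) for k in proj(n,C)[0]]; x0,y0=x-60,y-60
    print(n,(proj(n,t1)-[x0,y0])*5); cv2.imwrite("pics/push.png",cv2.resize(i[y0:y0+120,x0:x0+140],None,fx=5,fy=5,interpolation=cv2.INTER_CUBIC))
E
```

```text
[ 0.3052  0.5152 -0.5651] [0.0003 0.0002 0.0003]
[-0.4772  0.3132 -0.6178] 15.7583
scene [[272.3526 307.656 ]]
```

View pics/push.png

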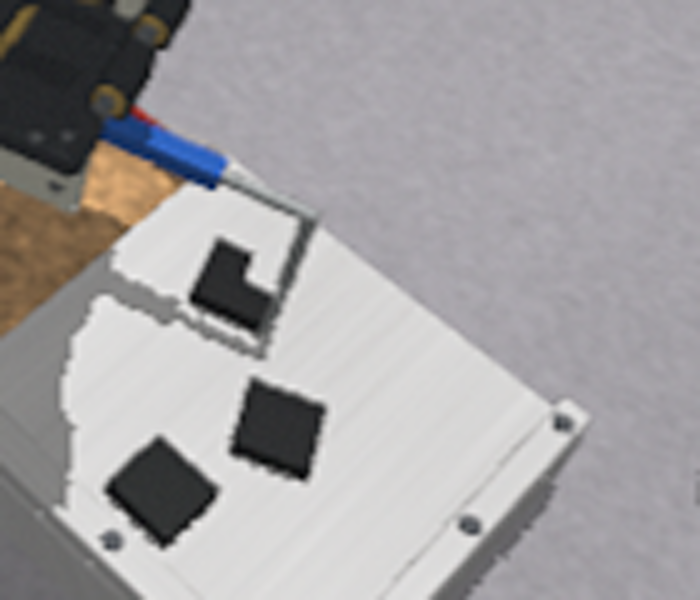

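The chipped coupon is sliding squarely ahead of the blade at (235,285), and the two whole coupons at (278,428) and (163,492) are clear. I'll finish the drag and put the scraper back.

```bash
python3 - <<'E'
from h import *
np.set_printoptions(precision=4,suppress=True)
th=PU+np.pi; t0=np.r_[c-u*.033+v*.005,.0422]
t2=t0+np.r_[u*.182,0]
manip.servo_line(tcp_for_tip(t2,th),vel=.08); print(manip.current_force())
manip.sleep(.3)
manip.servo_line(tcp_for_tip(t2+[0,0,.09],th),vel=.15)
manip.servo_line(H+[0,0,.10],ori=ori(TH),vel=.2); manip.sleep(.3)
print(manip.current_tool_pos()-H,manip.current_clock())
import cv2
im=viewer.get_image("top")[:,:,::-1]
cv2.imwrite("pics/raw_top1.png",im)
# dark blobs on stage/tray
m=(im[115:225,76:225].max(2)<70).astype(np.uint8)
n,l,s,ce=cv2.connectedComponentsWithStats(m)
for k in range(1,n):
    if s[k,4]>30: print(s[k],(ce[k]+[.5,.5])*5)
m0=(cv2.imread("pics/raw_top0.png")[115:225,76:225].max(2)<70).astype(np.uint8)
n,l,s,ce=cv2.connectedComponentsWithStats(m0)
for k in range(1,n):
    if s[k,4]>30: print("0",s[k],(ce[k]+[.5,.5])*5)
E
```

```text
[0.7152 0.1471 0.1186]
[0.0003 0.0005 0.1   ] 20.1083
[ 51  21  13  13 131] [287.5763 137.6908]
[ 40  41  13  14 134] [233.209  240.2239]
[ 88  60  12  13 102] [473.8725 328.1863]
0 [ 51  21  13  13 130] [287.5385 137.4615]
0 [ 40  41  13  14 134] [233.209  240.2239]
0 [ 33  64  12  13 104] [200.625 348.125]
```

```bash
python3 - <<'E'
from h import *
import cv2
np.set_printoptions(precision=4,suppress=True)
P=back("top",[[76+94.3,115+65.1]],.013)[0]; print("chip stage frame",R.from_euler("z",.2041).apply(P-[.5702,.2235,0]))
g=H+[0,0,-GD]
manip.servo_line(g+[0,0,.03],vel=.15)
manip.servo_line(g+[0,0,.0005],vel=.06); manip.sleep(.3)
print(manip.current_force(),manip.current_tool_pos()-g)
effector.open_jaws(); manip.sleep(.3)
manip.servo_line(H+[0,0,.12],vel=.12)
q=np.array(manip.current_q()); 
manip.move_pose([.25,-.55,.25],ori(TH)); manip.sleep(.3)
print(manip.current_clock())
a=viewer.get_image("top")[:,:,::-1]; b=viewer.get_image("scene")[:,:,::-1]
cv2.imwrite("pics/final.png",np.hstack([cv2.resize(a[116:234,130:360],None,fx=2,fy=3),cv2.resize(b[110:228,150:300],None,fx=2,fy=3)]))
d=np.abs(a.astype(int)-cv2.imread("pics/raw_top0.png")).max(2)
A=a[116:234,230:360]; blue=lambda i:np.argwhere((i[...,0].astype(int)-i[...,2])>60)
print(blue(A).mean(0),blue(cv2.imread("pics/raw_top0.png")[116:234,230:360]).mean(0))
E
```

```text
chip stage frame [-0.0178 -0.1146  0.013 ]
[ 0.1828 -0.8474 -0.8015] [0.     0.0001 0.0004]
26.4
[87.6199 83.5424] [87.5756 83.5203]
```

View pics/final.png

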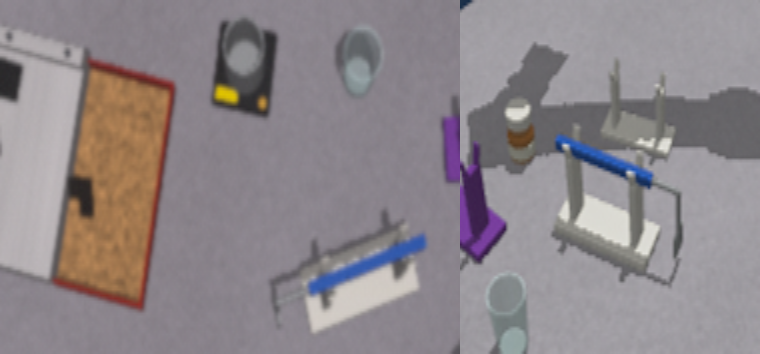

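The chipped coupon lies flat in the tray at (82,195). The scraper is back in both notches with its blade down, and the handle centroid is unchanged to 0.05 px. The cup, beaker and jar are standing as before.

```bash
python3 -c "
from bench import manip
print(manip.hand_in(), manip.current_clock())"
```

```text
the job is handed in; nothing more can be done
the job is handed in; nothing more can be done
```

I handed the job in with every step done; no verdict came back: the blade was dipped in the steel cup, the chipped coupon was dragged into the scrap tray, and the scraper is back in its stand, with the whole coupons, cup, beaker and jar showing no visible shift.

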